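# Dock the power module and hold the terminal-box panel shut

### The arm

A 6-joint arm with a two-finger parallel gripper is mounted at the origin on a cart in front of the work surface, level with it; the furniture and walls round the work are solid. World frame = base frame: x ahead of the robot, y to its left, z up, the work surface at z = 0. Lengths are in m, angles in rad, forces in N, time in s.
With the tool pointing down it reaches from about 0.225 to 0.725 m from the base axis. Payload 3.1 kg.
Tool frame: the origin (TCP) lies on the mounting face of the last link; the fingertips stand env.nose_length ahead of it and the grasp point (between the pads) lies 155 mm ahead of it (env.nose_length is the distance from the TCP to the fingertips, in m); z points along the fingers, y is the line along which they close (so a half turn about z gives the same grasp; the last joint's range is limited). The gripper opens to 85 mm and grips with 20 to 120 N. Pads are 22 mm wide; open, the fingers measure 114 mm over their backs; the gripper's body (76 mm by 85 mm) begins 54 mm behind the grasp point. The pads swing forward as they close: fully open they stand 13 mm farther back than shut.
Start: joints at [-1.473, 0.048, 0.099, 1.622, 0, 1.443], TCP at [0.118, -0.512, 0.405] pointing down, gripper open.
Joint ranges: [-2.91, 2.91], [-0.99, 1.94], [-1.21, 1.42], [-2.12, 2.29], [-1.49, 1.47], [-3.14, 3.14]. Speed limits (rad/s): [2.79, 2.79, 3.14, 3.14, 3.14, 3.14].

### API

Orientations are given as a rotation vector (axis times angle).
In Python, from plant import env, cams gives the robot as it stands. The module is installed in compiled form; this text tells all that it offers.
- The arm moves only by the tool arm_command, never from a script. Its argument "plan" is a list that holds one entry, the list of rows, each a list of 4 numbers: the shift along the tool's x, y, z in m, then the turn about the tool's z in rad. A call has exactly 8 rows; each row shifts and turns the commanded pose from where the row before left it, along the tool's axes as they then stand; what a row does not reach is not made up. A row lasts 1/8 s, in which the tool goes at most 62.5 mm and 10.7 degrees, less where a joint would pass 70% of its speed; a pose out of reach is approached as far as the arm can. A call with a gripper value outside its range is refused whole. "claw" is the opening, from -1 (shut) to 1 (fully open), set as the call begins (left out, the last holds). The fingers move at their own pace and stop on an object; the grip force is fixed at half the most. Time passes only in rows, so rows that do not move let the fingers close, or fill a call up. It gives the time, the measured TCP pose, the force, the opening and the grip force at its end, in the units of the state.
- env.get_obs(): the state, without advancing time (a new reading comes with each control period).
- cams.grab_frame(name): name is "scene" or "top"; returns the picture (420x560x3 uint8, red, green, blue); there is no depth.
- cams.camera_info(name): a dict with "K" (3x3 intrinsics, pixels), "k1" (the pictures are not rectified: a ray, as slopes to the right and down, at radius r is drawn at 1 + k1 r^2 times it, then the intrinsics apply), "pose" (4x4, takes a point from camera to world coordinates). Camera axes: x right, y up, looking along -z (the intrinsics and any distortion apply to the point x, -y, -z); pixel columns grow to the right and rows downward; lengths in m; the calibration is good to about 2 mm. A picture is of the moment at which its call begins. camera_info takes no time and is no camera call.
- env.hand_in(): hands the job in; it is judged then, once.
The state is a dict: "clock": time; "q": joint angles; "dq": joint speeds; "tau": joint torques, N m; "ee_pos": TCP position; "eef_rot": TCP orientation; "ft_force": force on the tool from outside, world axes, zero at the start; "moment": the same for the moment, N m; "width": finger opening in m; "grip_force": force on a finger pad.
Only numpy, scipy, OpenCV 4.12 (cv2) and the standard library are available. Lean on these libraries where they do the work, as an engineer would, in place of code of your own. Each camera call takes 0.05 s, during which the arm holds its last target. There are 200 camera calls.

### The job

On the docking station, first slide the blue power module along its rail toward the white terminal box until it clicks fully home past its detent. Then turn the yellow-winged quarter-turn fastener on the green access panel until the slot line on its wing lines up with the two white marks on the panel, then press the sprung panel flush against the box and finish while still holding it pressed shut with the fingers, as its screws are to be driven next. Do not disturb the canister, the filter cube or the marker lying around it.

Things in the scene. Friction and masses are not known exactly. Their poses are not given: they have to be found in the camera images.
- station: fixed station: grey base plate 170 x 320 x 10 mm, origin at the centre of its underside; x away from the robot at yaw 0, y left along the rail. Left half: white terminal box (x -70 to 70, y 0 to 150, rim z = 70 mm). Right half: steel rail along y at x = 0 (y -155 to -5, top z = 19 mm), beside it a black detent housing (x 35 to 57, y -49 to -23, top z = 32 mm).
- module (a joint): slide of the module on its rail, m: 0 = fully home beside the box, grows as it goes out along the station's -y (up to 0.085). About 1 N of friction; from 10 to 5 mm before home the spring detent resists with up to about 10 N, then snaps in and keeps it home.
- module_top (a point): centre of the top of the blue power module, 85 mm above the worktop. Module 44 mm wide (station x), 64 long (station y), 60 tall, captive on the rail; pinch it from above across its 44 mm width or push its right end face. When home this point is at station x = 0, y = -36 mm.
- panel (a joint): hinge of the green access panel, rad: 0 = flush, 0.14 = ajar as its spring holds it. Hinge along station y on the far rim (x = 70, z = 72 mm); panel 144 mm deep toward the robot, 152 wide, 4 thick. It takes about 4 N at first, 8 N at the pad when flush; let go, it springs open. With the fastener not aligned it is blocked at about 0.08.
- press_pad (a point): centre of the top of the black ribbed rubber pad (30 x 34 mm) on the front left of the panel, where to press; 118 mm from the hinge. With the panel flush it lies at station x = -48, y = 110, z = 76 mm; ajar about 16 mm higher.
- fastener (a joint): angle of the quarter-turn fastener on the panel, rad: 0 = wing along station x, its slot line pointing at the two white marks; grows counterclockwise seen from above. Starts 0.5 to 1.45 off, turns from -0.8 to 1.6 with no stop at 0, friction 0.04 N m, stays where it is left. The panel only shuts with it within about 0.15 of 0.
- fastener_grip (a point): centre of the top of the yellow wing, on the fastener's axis; its x axis lies along the wing. Wing 34 mm long, 9 thick, 22 tall, on a black disc of radius 16 and height 5 mm on the panel. With the panel flush this point is at station x = -42, y = 45, z = 101 mm; ajar about 16 mm higher, and the wing leans 0.14 rad.
- canister: bystander: upright white canister with black foot, 41 mm across, 67 mm tall, origin under its centre
- filter_cube: bystander: black filter cube, 38 x 40 x 35 mm, origin under its centre
- marker: bystander: white and red marker pen lying in front of the station, 13 x 137 x 15 mm, origin under its centre

How it is judged:
On the way, in this order (a step that is already met when the one before it is completed fails the run):
1. the module is fully home, past its detent (value of joint module below 0.003 m), for 0.2 s.
2. the fastener's slot line is in line with the marks (value of joint fastener between -0.17 and 0.17 rad), for 0.2 s.
At the end, for the whole second after the job is handed in: The module is within 3 mm of home, the fastener within 0.17 rad of its marks, the panel within 0.014 rad (2 mm at its front edge) of flush, and the fingers press on the panel (or its fastener) with more than 4 N through the last second (all of step 2 and value of joint module below 0.003 m and value of joint panel below 0.014 rad and contact force between the fingers and panel above 4 N); the arm keeps its last pose, push and grip.
It fails at once if a bystander was shifted by more than 25 mm (distance of any of canister, filter_cube, marker from where it was at the start of the episode above 0.025 m).
It also fails if it takes over 58 s, if anything falls off the work surface, if the arm or the gripper's body presses on something with over 40 N, if the wrist force passes 120 N, or if a joint passes its speed limit or range.

## Working session

There is one attempt and no reset: what is moved stays moved. The work goes in short steps, Python scripts to look and compute and a tool call to move; the robot and the scene stay as the last step left them, time stands still between calls to the robot, and variables do not carry over. Pictures are saved under pics/ and viewed, at most 10 in all, crops included, and the job is handed in when it is done.

Besides the shell and the picture viewer there is one more tool, called after ">>>" as a command line: name --argument value ..., lists and objects as JSON in quotes. arm_command: Moves the arm, as the interface text tells. Its arguments: {"type":"object","properties":{"plan":{"type":"array"},"claw":{"type":"number"}},"required":["plan"]}

```bash
mkdir -p pics
cat > h.py <<'E'
import numpy as np, cv2
from plant import env, cams
from scipy.spatial.transform import Rotation as R
def ray(name,u,v):
    c=cams.camera_info(name);K=np.array(c["K"]);k=c["k1"];T=np.array(c["pose"])
    d=np.array([(u-K[0,2])/K[0,0],(v-K[1,2])/K[1,1]]);p=d.copy()
    for _ in range(30): p=d/(1+k*(p@p))
    w=T[:3,:3]@np.array([p[0],-p[1],-1.]);return T[:3,3],w
def onz(name,u,v,z):
    o,w=ray(name,u,v);return o+w*(z-o[2])/w[2]
def proj(name,P):
    c=cams.camera_info(name);K=np.array(c["K"]);T=np.array(c["pose"])
    q=T[:3,:3].T@(np.array(P)-T[:3,3]);p=np.array([q[0],-q[1]])/-q[2];p=p*(1+c["k1"]*(p@p))
    return K[0,0]*p[0]+K[0,2],K[1,1]*p[1]+K[1,2]
E
python3 - <<'E'
from h import *
for n in("scene","top"):
    im=cams.grab_frame(n);cv2.imwrite(f"pics/{n}0.png",im[:,:,::-1])
    c=cams.camera_info(n);print(n,np.round(c["K"],1).tolist(),c["k1"],np.round(c["pose"],3).tolist())
o=env.get_obs();print(o,env.nose_length)
print(R.from_rotvec(o["eef_rot"]).as_matrix().round(3))
E
```

```text
scene [[425.4, 0.0, 280.9], [0.0, 425.4, 212.5], [0.0, 0.0, 1.0]] -0.12677576765934886 [[-0.887, 0.291, -0.359, 0.142], [-0.463, -0.551, 0.695, 0.698], [0.005, 0.782, 0.623, 0.719], [0.0, 0.0, 0.0, 1.0]]
top [[432.8, 0.0, 276.5], [0.0, 432.8, 197.4], [0.0, 0.0, 1.0]] -0.022716471611809664 [[0.013, 0.994, -0.11, 0.39], [-1.0, 0.015, 0.015, 0.035], [0.017, 0.11, 0.994, 1.006], [0.0, 0.0, 0.0, 1.0]]
{'clock': 0.1, 'q': array([-1.47281062e+00,  4.86685211e-02,  9.77494442e-02,  1.62199587e+00,
       -1.43991281e-05,  1.44300536e+00]), 'dq': array([-9.77429566e-04, -2.33064336e-03,  4.24725966e-03, -1.35397546e-03,
       -2.96992578e-05,  3.84360229e-04]), 'tau': array([ 3.64918968e-03, -3.39852476e+01,  3.20934391e+01,  1.58130453e-02,
       -5.84299755e-05,  3.22943102e-06]), 'ee_pos': array([ 0.11750019, -0.51149072,  0.40363553]), 'eef_rot': array([-3.11949090e+00, -3.53657756e-01, -2.69592774e-05]), 'ft_force': array([-0.2942446 , -0.45712617,  0.16987864]), 'moment': array([-0.03205033, -0.04099359, -0.0067508 ]), 'grip_force': 0.0, 'width': 0.08495362590493968} 0.1734
[[ 0.975  0.224 -0.   ]
 [ 0.224 -0.975  0.002]
 [ 0.    -0.002 -1.   ]]
```

View pics/top0.png

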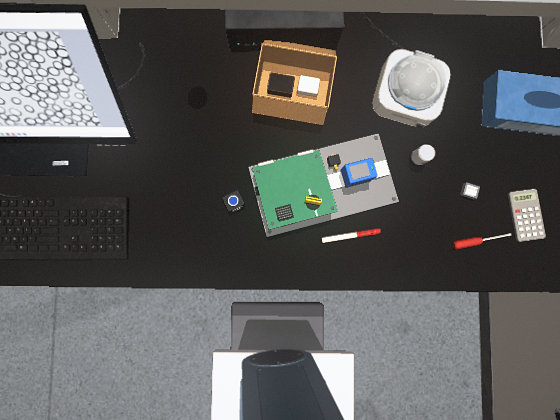

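View pics/scene0.png

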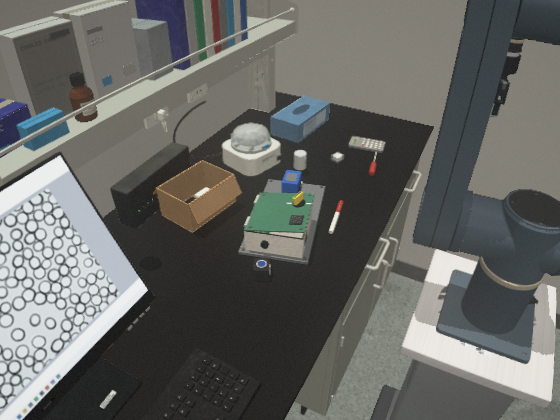

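Top view: the station lies at about (322,185). The pad is at (284,212), the yellow wing at (314,200), the module at (359,171), the marker at (351,236), the canister at (423,154) and the cube at (233,201). Next I'll measure these with masks.

```bash
cat > m.py <<'E'
from h import *
im=cv2.imread("pics/top0.png");hsv=cv2.cvtColor(im,cv2.COLOR_BGR2HSV)
def blob(lo,hi,roi):
    m=cv2.inRange(hsv,np.array(lo),np.array(hi));k=np.zeros_like(m);x0,y0,x1,y1=roi;k[y0:y1,x0:x1]=m[y0:y1,x0:x1]
    cs,_=cv2.findContours(k,cv2.RETR_EXTERNAL,cv2.CHAIN_APPROX_NONE);return max(cs,key=cv2.contourArea)
G=blob((65,90,50),(90,255,255),(240,130,350,240));B=blob((105,120,60),(125,255,255),(335,150,390,195));Y=blob((20,100,100),(35,255,255),(300,185,330,215))
for n,c in zip("GBY",(G,B,Y)): print(n,cv2.minAreaRect(c),cv2.contourArea(c))
E
python3 - <<'E'
from m import *
# base-plate right edge corners, grey
g=cv2.inRange(hsv,np.array((0,0,90)),np.array((180,40,175)));k=np.zeros_like(g);k[125:245,240:405]=g[125:245,240:405]
cs,_=cv2.findContours(k,cv2.RETR_EXTERNAL,cv2.CHAIN_APPROX_NONE);c=max(cs,key=cv2.contourArea)
print(cv2.approxPolyDP(cv2.convexHull(c),3,True).reshape(-1,2).tolist())
print("panel",cv2.approxPolyDP(cv2.convexHull(G),3,True).reshape(-1,2).tolist())
print("mod",cv2.approxPolyDP(cv2.convexHull(B),2,True).reshape(-1,2).tolist())
cv2.imwrite("pics/crop0.png",cv2.resize(im[125:245,240:405],None,fx=4.8,fy=4.8,interpolation=cv2.INTER_CUBIC))
E
```

```text
G ((294.63897705078125, 188.8962860107422), (64.15799713134766, 70.9860610961914), 75.0685806274414) 4042.5
B ((358.51885986328125, 172.06602478027344), (21.840328216552734, 33.37861251831055), 74.05460357666016) 634.5
Y ((313.2115783691406, 199.9423065185547), (16.081523895263672, 6.864064693450928), 11.309932708740234) 89.0
[[332, 219], [267, 236], [256, 196], [331, 213]]
panel [[318, 150], [337, 210], [269, 228], [253, 167]]
mod [[371, 158], [376, 176], [346, 186], [341, 169], [347, 164]]
```

View pics/crop0.png

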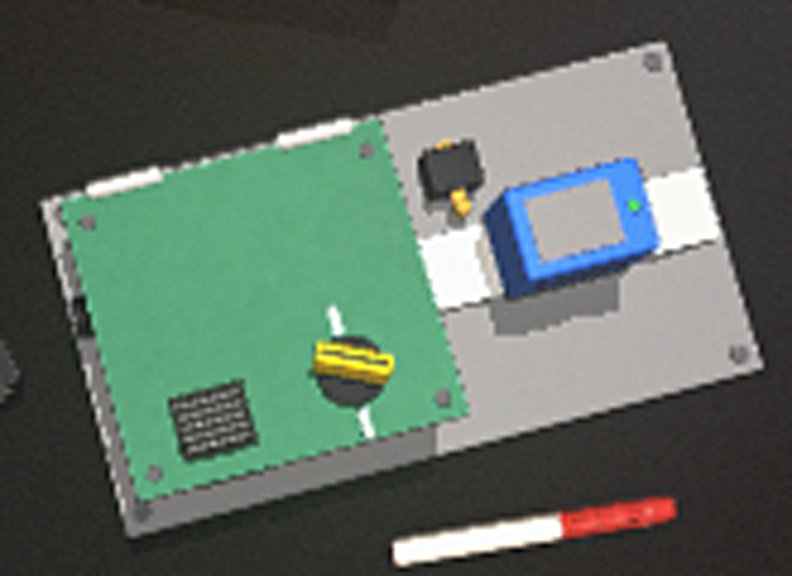

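The crop shows the base corners at crop (665,43), (763,368), (130,537) and (42,202). The wing lies about 80–90° off the marks, the pad is at (213,420), and the module's top face corners are at (637,158), (657,250), (527,280) and (508,190).

Run:
```python
from h import *
f=lambda u,v:(240+(u+.5)/4.8-.5,125+(v+.5)/4.8-.5)
C=np.array([onz("top",*f(*p),.01)[:2] for p in[(665,43),(763,368),(130,537),(42,202)]])
L=np.array([[.085,-.16],[-.085,-.16],[-.085,.16],[.085,.16]])
# rigid fit
a,b=L-L.mean(0),C-C.mean(0);yaw=np.arctan2((a[:,0]*b[:,1]-a[:,1]*b[:,0]).sum(),(a*b).sum())
Rz=np.array([[np.cos(yaw),-np.sin(yaw)],[np.sin(yaw),np.cos(yaw)]]);t=C.mean(0)
print("yaw",yaw,"t",t,"res",(C-(L@Rz.T+t)).round(4).tolist())
inv=lambda p:(Rz.T@(p[:2]-t)).round(4)
print("mod corners",[inv(onz("top",*f(*p),.085)) for p in[(637,158),(657,250),(527,285),(508,190)]])
print("pad",inv(onz("top",*f(213,420),.092)),"wing",inv(onz("top",*f(354,363),.117)))
for n,(x,y,z) in dict(mod_home=(0,-.036,.085),pad=(-.046,.11,.092),wing=(-.042-.003,.045,.117),padflush=(-.048,.11,.076)).items():
    w=Rz@[x,y]+t;print(n,w.round(4),"top",np.round(proj("top",[*w,z]),1),"scene",np.round(proj("scene",[*w,z]),1))
w1,w2=[inv(onz("top",*f(*p),.117)) for p in[(318,350),(391,372)]];d=w1-w2;print("wing ang",np.arctan2(d[1],d[0]),np.linalg.norm(d))
im=cv2.imread("pics/scene0.png");cv2.imwrite("pics/crop1.png",cv2.resize(im[160:285,225:345],None,fx=4.8,fy=4.8,interpolation=cv2.INTER_CUBIC))
for n,p,z in(("can",(423,150),.067),("cube",(234,200),.035),("mk1",(323,240),.01),("mk2",(380,231),.01)):print(n,onz("top",*p,z)[:2].round(3))
```

```text
yaw 0.2723762301230527 t [ 0.53282967 -0.08913283] res [[-0.0021, 0.0013], [0.0011, 0.0014], [0.0016, -0.0011], [-0.0006, -0.0016]]
mod corners [array([ 0.0212, -0.1069]), array([-0.0216, -0.1038]), array([-0.022 , -0.0425]), array([ 0.0219, -0.0461])]
pad [-0.0451  0.11  ] wing [-0.0385  0.0462]
mod_home [ 0.5425 -0.1238] top [343.7 175. ] scene [289.2 184.3]
pad [0.4589 0.0044] top [284.1 212.5] scene [296.7 219.4]
wing [ 0.4774 -0.0579] top [314.7 203.1] scene [301.4 194.4]
padflush [0.457  0.0039] top [284.1 214. ] scene [297.3 224.8]
wing ang 1.0183418241488822 0.03277575323314477
can [ 0.605 -0.305]
cube [0.49  0.116]
mk1 [ 0.403 -0.088]
mk2 [ 0.425 -0.22 ]
```

View pics/crop1.png

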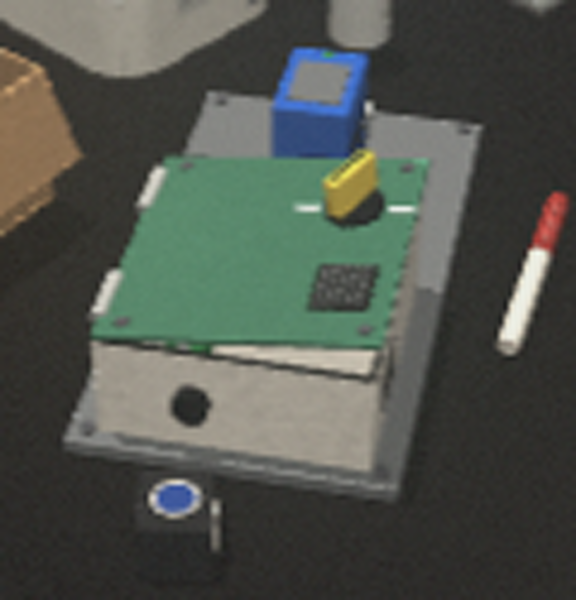

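The crop shows the panel ajar with the marks along station x and the wing near (352,187). The module's right face is free to push. Station yaw is 0.272, the module is about 39 mm out, and the fastener is at about +1.0. I'll move beside the module with the fingers shut.

>>> arm_command --plan '[[[0,0,0,-0.046],[0.0467,-0.0132,0,0],[0.0467,-0.0132,0,0],[0.0467,-0.0132,0,0],[0.0467,-0.0132,0,0],[0.0467,-0.0132,0,0],[0.0467,-0.0132,0,0],[0.0467,-0.0132,0,0]]]' --claw -1

```text
clock: 1.1
ee_pos: [0.4088, -0.3338, 0.4041]
eef_rot: [-3.112, -0.426, 0.001]
ft_force: [0.5, -1.5, 0.5]
width: 0.0001
grip_force: 0.0
```

>>> arm_command --plan '[[[0.0467,-0.0132,0,0],[0.0467,-0.0132,0,0],[0.0467,-0.0132,0,0],[0.0467,-0.0132,0,0],[0,0,0.04,0],[0,0,0.04,0],[0,0,0,0],[0,0,0,0]]]'

```text
clock: 2.1
ee_pos: [0.5735, -0.2341, 0.3259]
eef_rot: [3.112, 0.425, 0.001]
ft_force: [-0.2, -0.2, 0.0]
width: 0.0004
grip_force: 0.0
```

>>> arm_command --plan '[[[0,0,0.035,0],[0,0,0.035,0],[0,0,0.033,0],[0,0,0,0],[0,-0.012,0,0],[0,-0.012,0,0],[0,-0.012,0,0],[0,-0.012,0,0]]]'

```text
clock: 3.1
ee_pos: [0.5609, -0.1871, 0.2233]
eef_rot: [3.11, 0.426, 0.004]
ft_force: [0.1, -2.2, 0.4]
width: -0.0
grip_force: 0.8
```

>>> arm_command --plan '[[[0,-0.006,0,0],[0,-0.004,0,0],[0,-0.003,0,0],[0,-0.003,0,0],[0,-0.003,0,0],[0,0,0,0],[0,0,0,0],[0,0,0,0]]]'

```text
clock: 4.1
ee_pos: [0.5552, -0.1691, 0.2213]
eef_rot: [-3.112, -0.426, 0.001]
ft_force: [-0.3, 0.5, 0.4]
width: -0.0002
grip_force: 0.0
```

Run:
```python
from h import *
im=cams.grab_frame("top");cv2.imwrite("pics/t1.png",im[:,:,::-1]);cv2.imwrite("pics/t1c.png",cv2.resize(im[125:245,240:405,::-1],None,fx=4.8,fy=4.8,interpolation=cv2.INTER_CUBIC))
o=env.get_obs();Y=.2724;p=o["ee_pos"][:2]-[.5328,-.0891]
print("stn",p@[np.cos(Y),np.sin(Y)],p@[-np.sin(Y),np.cos(Y)],o["ft_force"])
```

```text
stn 0.0001154986032076942 -0.08312997311402587 [-0.115677    0.01006945 -0.40939822]
```

View pics/t1c.png

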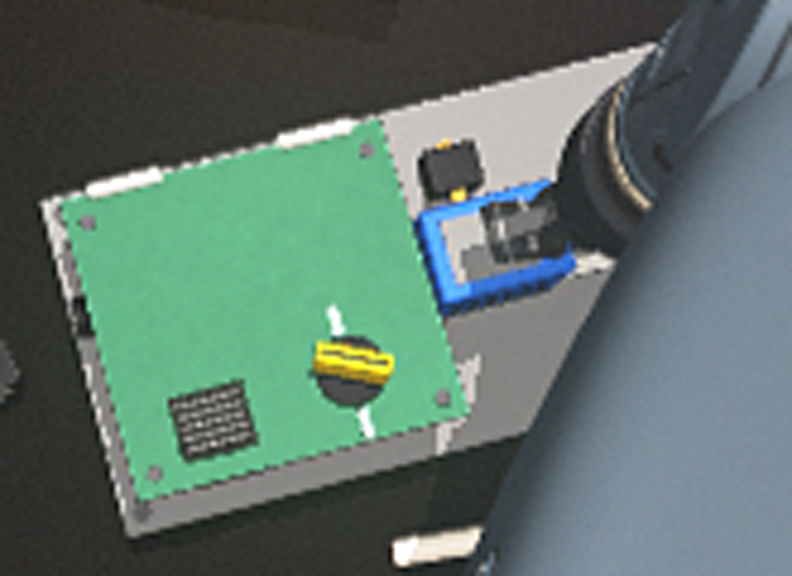

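The module sits right by the box, with its left edge from (418,212) to (443,310). I'll push gently further until the end stop shows in the force.

>>> arm_command --plan '[[[0,-0.001,0,0],[0,-0.001,0,0],[0,-0.001,0,0],[0,-0.001,0,0],[0,0,0,0],[0,0,0,0],[0,0,0,0],[0,0,0,0]]]'

```text
clock: 5.15
ee_pos: [0.5548, -0.1672, 0.2218]
eef_rot: [3.108, 0.423, 0.001]
ft_force: [1.5, -6.4, -3.1]
width: -0.0001
grip_force: 3.5
```

Run:
```python
from h import *
f=lambda u,v:(240+(u+.5)/4.8-.5,125+(v+.5)/4.8-.5)
Y=.2724
for q in((418,212),(443,310)):
    p=onz("top",*f(*q),.085)[:2]-[.5328,-.0891]
    print(p@[np.cos(Y),np.sin(Y)],p@[-np.sin(Y),np.cos(Y)])
```

```text
0.02249953000135423 -0.003990514268893606
-0.023226984994544207 -0.002877806280020505
```

Home: the edge measures y ≈ -3.5 mm (expected -4 mm) and the stop is felt. Now I'll back off, go up, and move over the wing.

>>> arm_command --plan '[[[0,0.01,0,0],[0,0.012,0,0],[0,0,-0.037,0],[0,0,-0.037,0],[0,0,-0.036,0],[-0.0127,-0.0488,0,0],[-0.0127,-0.0488,0,0],[-0.0127,-0.0488,0,0]]]'

```text
clock: 6.15
ee_pos: [0.4836, -0.0551, 0.332]
eef_rot: [-3.112, -0.424, -0.001]
ft_force: [1.1, 1.0, 0.3]
width: 0.0001
grip_force: 0.0
```

>>> arm_command --plan '[[[0,0,0,-0.168],[0,0,0,-0.168],[0,0,0,-0.168],[0,0,0,-0.168],[0,0,0,-0.168],[0,0,0,-0.168],[0,0,0,0],[0,0,0,0]]]' --claw -0.1

```text
clock: 7.15
ee_pos: [0.4843, -0.056, 0.3318]
eef_rot: [-2.522, -1.873, -0.0]
ft_force: [-1.0, -0.3, -0.2]
width: 0.0384
grip_force: 0.0
```

Run:
```python
from h import *
im=cams.grab_frame("scene");cv2.imwrite("pics/s2c.png",cv2.resize(im[100:285,205:345,::-1],None,fx=3.2,fy=3.2,interpolation=cv2.INTER_CUBIC))
o=env.get_obs();M=R.from_rotvec(o["eef_rot"]).as_matrix();print("yaw",np.arctan2(M[1,0],M[0,0]),M[:,2],o["q"],o["ft_force"])
d=np.array([.484,-.0555])-o["ee_pos"][:2];print(o["ee_pos"],"tool d",d@M[:2,0],d@M[:2,1],o["width"])
```

```text
yaw 1.2777976489167053 [-1.43761642e-05  2.50343165e-04 -9.99999969e-01] [-2.52840500e-01 -5.38528705e-02 -1.47165106e-01  1.47756063e+00
  2.38787426e-04  1.61095449e+00] [0.32327715 0.66733635 0.81908767]
[ 0.48428368 -0.05599241  0.33178693] tool d 0.0003894908025465539 -0.000413812804709749 0.03851788787139692
```

View pics/s2c.png

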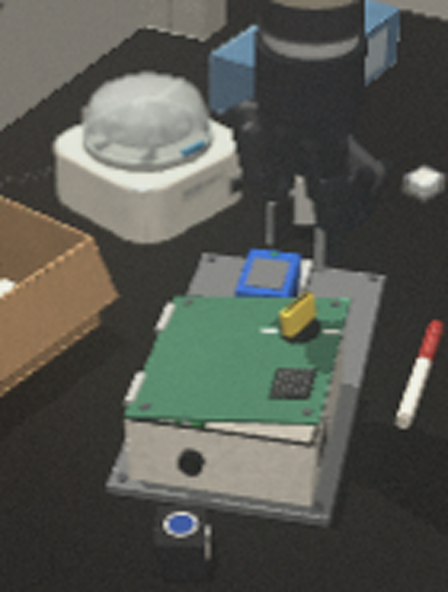

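The open fingers stand above and on either side of the wing: finger tips at crop (270,220) and (320,245), wing at (297,315). Next: descend and grip.

>>> arm_command --plan '[[[0,0,0.02,0],[0,0,0.02,0],[0,0,0.015,0],[0,0,0,0],[0,0,0,0],[0,0,0,0],[0,0,0,0],[0,0,0,0]]]'

```text
clock: 8.2
ee_pos: [0.4844, -0.0559, 0.2771]
eef_rot: [2.52, 1.875, 0.001]
ft_force: [0.5, -1.3, -0.8]
width: 0.0387
grip_force: 0.0
```

>>> arm_command --plan '[[[0,0,0,0],[0,0,0,0],[0,0,0,0],[0,0,0,0],[0,0,0,0],[0,0,0,0],[0,0,0,0],[0,0,0,0]]]' --claw -1

```text
clock: 9.2
ee_pos: [0.4852, -0.0565, 0.2769]
eef_rot: [2.518, 1.873, 0.002]
ft_force: [4.6, -2.3, -2.2]
width: 0.0075
grip_force: 59.0
```

>>> arm_command --plan '[[[0,0,0,0.126],[0,0,0,0.126],[0,0,0,0.126],[0,0,0,0.126],[0,0,0,0.126],[0,0,0,0.126],[0,0,0,0.126],[0,0,0,0.126]]]'

```text
clock: 10.2
ee_pos: [0.4845, -0.056, 0.2766]
eef_rot: [3.113, 0.419, 0.001]
ft_force: [2.3, 0.5, -1.1]
width: 0.0075
grip_force: 58.8
```

>>> arm_command --plan '[[[0,0,0,0],[0,0,0,0],[0,0,0,0],[0,0,0,0],[0,0,0,0],[0,0,0,0],[0,0,0,0],[0,0,0,0]]]' --claw -0.3

```text
clock: 11.2
ee_pos: [0.4842, -0.0559, 0.2767]
eef_rot: [-3.113, -0.426, 0.0]
ft_force: [-0.6, -0.2, -0.1]
width: 0.0297
grip_force: 0.0
```

>>> arm_command --plan '[[[0,0,-0.025,0],[0,0,-0.025,0],[0,0,-0.025,0],[-0.02,0,-0.025,0],[-0.06,0,0,0],[-0.06,0,0,0],[0,0,0,0],[0,0,0,0]]]'

```text
clock: 12.2
ee_pos: [0.3495, -0.0936, 0.377]
eef_rot: [3.112, 0.425, 0.003]
ft_force: [0.5, 0.3, -0.0]
width: 0.0299
grip_force: 0.0
```

Run:
```python
from h import *
o=env.get_obs();print(o["ee_pos"],o["q"])
a=cams.grab_frame("scene");b=cams.grab_frame("top");cv2.imwrite("pics/s3.png",a[:,:,::-1]);cv2.imwrite("pics/t3.png",b[:,:,::-1])
A=cv2.resize(a[150:270,240:345,::-1],(420,480),interpolation=cv2.INTER_CUBIC);B=cv2.resize(b[140:240,270:350,::-1],(380,480),interpolation=cv2.INTER_CUBIC)
cv2.imwrite("pics/c3.png",np.hstack([A,B]))
```

```text
[ 0.3495459  -0.0936352   0.37704206] [-4.47827814e-01 -3.87947848e-01 -3.35277111e-01  1.62151392e+00
  3.84474952e-04  2.42262395e+00]
```

View pics/c3.png

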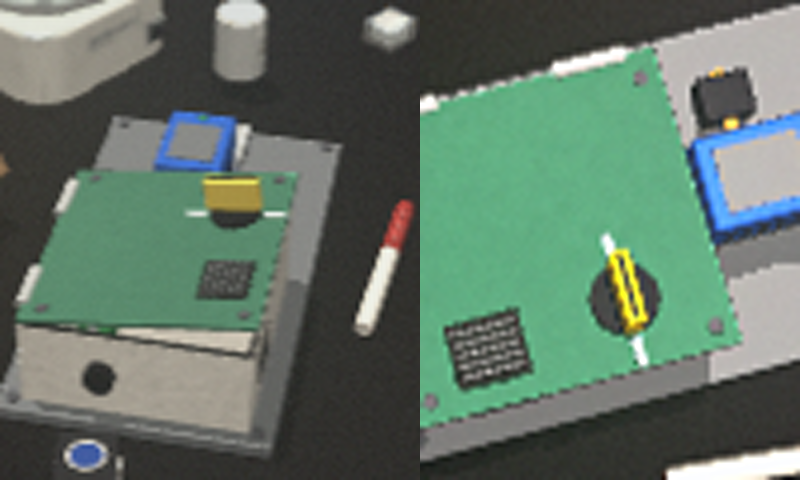

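The wing is nearly in line with the marks but looks slightly past them: slot (618,252)–(632,330), marks (606,237)–(644,362). I'll measure it more precisely.

Run:
```python
from h import *
f=cams.grab_frame
def ang(acc,name,z,lo,hi,roi):
    hsv=cv2.cvtColor(acc,cv2.COLOR_RGB2HSV);m=cv2.inRange(hsv,np.array(lo),np.array(hi));k=np.zeros_like(m);x0,y0,x1,y1=roi;k[y0:y1,x0:x1]=m[y0:y1,x0:x1]
    v,u=np.nonzero(k);P=np.array([onz(name,a,b,z)[:2] for a,b in zip(u,v)])
    w,V=np.linalg.eigh(np.cov(P.T));d=V[:,1]*np.sign(V[0,1]);return np.arctan2(d[1],d[0])-.2724,np.sqrt(w),len(P),P.mean(0)
ims=[f("top") for _ in range(5)];im=np.mean(ims,0).astype(np.uint8)
print("wing",ang(im,"top",.117,(20,90,90),(35,255,255),(300,180,330,215)))
print("marks",ang(im,"top",.094,(0,0,170),(180,60,255),(303,185,320,219)))
bg=cv2.cvtColor(im,cv2.COLOR_RGB2HSV)
G=cv2.inRange(bg,np.array((65,90,50)),np.array((90,255,255)));G[:130]=0;G[245:]=0;G[:,:240]=0;G[:,350:]=0
c=max(cv2.findContours(G,0,1)[0],key=cv2.contourArea);print("panel rect",cv2.minAreaRect(c))
```

```text
wing (np.float64(-0.02596370956118299), array([0.00333853, 0.01007204]), 81, array([ 0.48325249, -0.05467939]))
marks (np.float64(0.02479353291261116), array([0.00145329, 0.02455144]), 23, array([ 0.47798462, -0.0566855 ]))
panel rect ((294.5995788574219, 188.8734588623047), (64.09358215332031, 71.05047607421875), 75.0685806274414)
```

Aligned within about 0.05 rad. Next, shut the fingers and press the pad.

>>> arm_command --plan '[[[0.0325,-0.01625,0,0],[0.0325,-0.01625,0,0],[0.0325,-0.01625,0,0],[0.0325,-0.01625,0,0],[0,0,0.035,0],[0,0,0.035,0],[0,0,0.03,0],[0,0,0,0]]]' --claw -1

```text
clock: 13.55
ee_pos: [0.4559, 0.0045, 0.2737]
eef_rot: [-3.111, -0.426, 0.011]
ft_force: [-0.2, 0.3, 0.1]
width: -0.0
grip_force: 0.0
```

>>> arm_command --plan '[[[0,0,0.008,0],[0,0,0.005,0],[0,0,0.004,0],[0,0,0.004,0],[0,0,0.004,0],[0,0,0.003,0],[0,0,0,0],[0,0,0,0]]]'

```text
clock: 14.55
ee_pos: [0.457, 0.0038, 0.2494]
eef_rot: [3.112, 0.425, -0.001]
ft_force: [-4.5, -0.9, 7.6]
width: -0.0001
grip_force: 3.4
```

>>> arm_command --plan '[[[0,0,0.001,0],[0,0,0.001,0],[0,0,0.001,0],[0,0,0.001,0],[0,0,0,0],[0,0,0,0],[0,0,0,0],[0,0,0,0]]]'

```text
clock: 15.55
ee_pos: [0.4568, 0.0038, 0.2488]
eef_rot: [3.111, 0.425, 0.001]
ft_force: [-10.7, -0.6, 21.5]
width: 0.0002
grip_force: 11.1
```

>>> arm_command --plan '[[[0,0,0.001,0],[0,0,0.001,0],[0,0,0,0],[0,0,0,0],[0,0,0,0],[0,0,0,0],[0,0,0,0],[0,0,0,0]]]'

```text
clock: 16.55
ee_pos: [0.4568, 0.0038, 0.2485]
eef_rot: [3.111, 0.425, 0.002]
ft_force: [-14.4, 0.1, 30.6]
width: -0.0001
grip_force: 14.9
```

Run:
```python
from h import *
a=cams.grab_frame("scene");b=cams.grab_frame("top")
A=cv2.resize(a[150:270,240:345,::-1],(420,480),interpolation=cv2.INTER_CUBIC);B=cv2.resize(b[140:240,270:350,::-1],(380,480),interpolation=cv2.INTER_CUBIC)
cv2.imwrite("pics/c4.png",np.hstack([A,B]));o=env.get_obs();print(o["ee_pos"],o["ft_force"],o["clock"])
```

```text
[0.4567562  0.00384202 0.24851149] [-13.48121295   0.1908862   30.0433874 ] 16.65
```

View pics/c4.png

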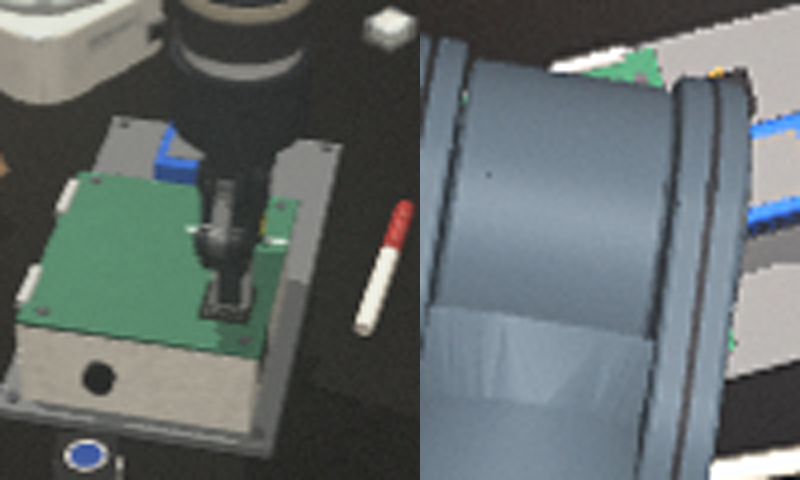

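The panel is flush: the gap at the front edge, crop (265,350), has gone. The fingers are on the pad at (230,300) with a steady 30 N, so I'm handing in.

```bash
python3 -c "
from plant import env
print(env.hand_in())"
```

```text
the job is handed in; nothing more can be done
None
```

I handed the job in at about 17 s with the module home, the fastener within about 0.05 rad of its marks, and the fingers holding the panel flush at about 30 N; the bystanders were not touched, and the hand-in returned no verdict.

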